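# Mix a bottle of polishing suspension on a touch mixer

### The job

Lift the bottle with the slender neck out of the wooden block, stand it gently upright, wholly on the rubber mat, and let go of it. Then take it again by its wide body (not by the neck), press it squarely and upright onto the middle of the mixer's sprung round pad until the pad is fully down, and hold it down for about a second. Finally set it gently back upright, wholly on the mat, and let go; leave everything else where it is.

Things in the scene. Friction and masses are not known exactly. Their poses are not given: they have to be found in the camera images.
- bottle: the bottle to mix: closed off-white plastic, 112 mm tall, about 160 g: straight round body 50 mm in diameter up to 74 mm, a cone to 84 mm, then a straight neck 18 mm in diameter to the top. Origin at the centre of the underside, z up its axis. It starts in any of the three bores of the block, with only its cone, neck and 2 mm of body showing
- bottle_neck (a point): point on the bottle's axis, on the neck, 104 mm above the underside: where to take it in the block
- block: fixed light wooden bottle block, 84 x 224 x 80 mm (x, y, z); origin at the centre of its underside. Three bores of 55 mm diameter, 72 mm deep (floor 8 mm above the table), in a row along its own y, at -72, 0 and +72 mm; all hold bottles
- mat: fixed black rubber mat, 200 x 160 x 4 mm (x, y, z) on the table between block and mixer; origin at the centre of its underside. A small brass specimen stands near its far edge (x about +78 mm, y about +-50 mm in the mat's frame); the rest is free
- mixer: fixed touch mixer: cream housing 160 x 140 mm, with a black collar whose top is 78 mm above the table, and the sprung round pad on top; origin at the centre of its underside; the front panel faces its -x. It stands to the left of the mat when the block is to the right, and the other way round
- pad_top (a point): centre of the upper face of the mixer's pad, a black rubber disc of 76 mm diameter, 94 mm above the table when up; 6 mm towards +x of the mixer's origin. It moves down with the pad
- pad (a joint): travel of the sprung pad downwards: 0 up, 0.008 m fully down; needs about 3.5 N to start and 9 N to be fully down; springs back when released
- capped_a: bystander in the block: the same bottle body but with a wide flat cap, 40 mm in diameter, 98 mm tall in all; origin at the centre of the underside
- capped_b: bystander in the block, the same as capped_a
- specimen: bystander: brass cylinder, 28 mm in diameter, 20 mm tall, on the mat; origin at the centre of the underside
- testblock: bystander: flat steel disc, 60 mm in diameter, 12 mm tall, beyond the mat; origin at the centre of the underside
- magnifier: bystander: black hand magnifier lying flat beyond the mat, ring 72 mm in diameter, handle to its +y, 132 mm long from the ring's centre, 14 mm tall; origin under the ring's centre
- calliper: bystander: steel calliper lying flat beyond the mat to the left, 200 mm long along its y, 12 mm tall; origin under its middle
Mind the look-alikes: they are no part of the job. Leave any pink look-alike of the bottle alone.

How it is judged:
By the outcome, as a careful person would: the job done as asked, in the order asked, and still so for the second after the job is handed in, with the robot touching nothing.
It also fails if it takes over 72 s, if anything falls off the work surface, if the arm or the gripper's body presses on something with over 40 N, if the wrist force passes 120 N, or if a joint passes its speed limit or range.

### The arm

A 7-joint arm with a two-finger parallel gripper is mounted at the origin on the work surface. World frame = base frame: x ahead of the robot, y to its left, z up, the work surface at z = 0. Lengths are in m, angles in rad, forces in N, time in s.
With the tool pointing down it reaches from about 0.4 to 0.85 m from the base axis. Payload 10.4 kg.
Tool frame: the origin (TCP) lies at the centre of the arm's flange, where the gripper is bolted on; the fingertips stand 173 mm ahead of it and the grasp point (between the pads) lies 155 mm ahead of it; z points along the fingers, y is the line along which they close (so a half turn about z gives the same grasp; the last joint's range is limited). The gripper opens to 85 mm and grips with 20 to 120 N. Pads are 22 mm wide; open, the fingers measure 114 mm over their backs; the gripper's body (76 mm by 85 mm) begins 54 mm behind the grasp point. The pads swing forward as they close: fully open they stand 13 mm farther back than shut.
Start: joints at [-1.203, 0.332, -0.065, 1.46, 0.022, 1.35, -0.088], TCP at [0.238, 0.578, 0.405] pointing down, gripper open.
Joint ranges: [-2.6, 2.6], [-0.5, 2.12], [-1.47, 1.34], [0.16, 2.42], [-1.27, 4.41], [0.06, 2.06], [-2.6, 2.6]. Speed limits (rad/s): [2.22, 2.22, 2.79, 2.79, 3.14, 3.14, 3.14].

### API

Orientations are given as a unit quaternion [x, y, z, w].
In Python, from workcell import manip, viewer, finder gives the robot as it stands.
- The arm moves only by the tool arm_command, never from a script. Its argument "plan" is a list of rows, each an object with "dp": the shift along the tool's x, y, z in mm, a list of three; "spin": the turn about the tool's z in rad. A call has 1 to 5 rows; each row shifts and turns the commanded pose from where the row before left it, along the tool's axes as they then stand; what a row does not reach is not made up. A row lasts 1/10 s, in which the tool goes at most 50 mm and 8.59 degrees, less where a joint would pass 70% of its speed; a pose out of reach is approached as far as the arm can. A call is refused whole if a number of a shift passes 50 or a number of a turn 0.15, either way. A call with a gripper value outside its range is refused whole. "grip" is the closure, from -1 (fully open) to 1 (shut), set as the call begins (left out, the last holds). The fingers move at their own pace and stop on an object; "newtons" is the grip in N (left out, the last holds). Time passes only in rows, so rows that do not move let the fingers close. It gives the time, the measured TCP pose, the force, the opening and the grip force at its end, in the units of the state.
- manip.get_obs(): the state, without advancing time (a new reading comes with each control period).
- viewer.camera(name): name is "scene" or "side" or "wrist"; returns the picture (480x640x3 uint8, blue, green, red); there is no depth.
- viewer.camera_params(name): a dict with "vertical_fov" (degrees; the focal length in pixels is half the picture's height over the tangent of half this angle, whatever the lens; pixels are square), "cx", "cy" (the principal point, pixels), "R" (3x3) and "t" (3): a world point X has camera coordinates R X + t; the wrist camera has in their place "T_tool_cam" (4x4, takes a point from camera to tool coordinates, whose origin is the TCP and whose axes are the flange's). Camera axes: x right, y down, z forward; pixel columns grow to the right and rows downward; lengths in m; the calibration is good to about 2 mm. A picture is of the moment at which its call begins: read the wrist's pose just before it. camera_params takes no time and is no camera call.
- manip.hand_in(): hands the job in; it is judged then, once.
Trained networks look in the newest picture that a camera, given by its name, has taken for a name from the list of things; names that differ only in an ending like _2 or _b are one class to them, and where a whole thing is asked for, a point or a joint stands for the part that bears it (a point fixed in the world has none). Each returns a list of dicts, best first, with "score" (0 to 1); they miss things now and then, are a little off and sometimes report something else, mostly with a low value. They report only what shows in the picture. A call takes as long as a camera call. They do not tell look-alikes from the thing itself.
- finder.find_in(camera, thing): "position" ([x, y, z] in m, in world coordinates, good to about 4 mm: the middle of the surface that is visible of it).
The state is a dict: "clock": time; "joint_pos": joint angles; "joint_velocities": joint speeds; "tau": joint torques, N m; "position": TCP position; "ee_rot": TCP orientation; "ft_force": force on the tool from outside, world axes, zero at the start; "torque": the same for the moment, N m; "grip_width": opening from 0.0 (shut) to 1.0 (fully open); "grasp_force": force on a finger pad.
Only numpy, scipy, OpenCV 4.12 (cv2) and the standard library are available. Lean on these libraries where they do the work, as an engineer would, in place of code of your own. Each camera call takes 0.05 s, during which the arm holds its last target. There are 200 camera calls.

## Working session

There is one attempt and no reset: what is moved stays moved. The work goes in short steps, Python scripts to look and compute and a tool call to move; the robot and the scene stay as the last step left them, time stands still between calls to the robot, and variables do not carry over. Pictures are saved under pics/ and viewed, at most 10 in all, crops included, and the job is handed in when it is done.

Besides the shell and the picture viewer there is one more tool, called after ">>>" by a JSON object that holds its "api" and its "payload", one argument or row to a line. arm_command: Moves the arm, as the interface text tells. Its arguments: {"type":"object","properties":{"plan":{"type":"array","items":{"type":"object","properties":{"dp":{"type":"array","items":{"type":"number"}},"spin":{"type":"number"}}}},"grip":{"type":"number"},"newtons":{"type":"number"}},"required":["plan"]}

```bash
mkdir -p pics; ls; cat > h.py <<'E'
import numpy as np, cv2
from workcell import manip, viewer, finder
from scipy.spatial.transform import Rotation as Ro
def cam(n):
    p=viewer.camera_params(n); f=240/np.tan(np.radians(p["vertical_fov"])/2)
    if "R" in p: R=np.array(p["R"]);t=np.array(p["t"])
    else:
        o=manip.get_obs(); T=np.eye(4);T[:3,:3]=Ro.from_quat(o["ee_rot"]).as_matrix();T[:3,3]=o["position"]
        W=np.linalg.inv(T@np.array(p["T_tool_cam"])); R=W[:3,:3];t=W[:3,3]
    return f,p["cx"],p["cy"],R,t
def proj(c,X):
    f,cx,cy,R,t=c; q=R@np.array(X)+t; return f*q[0]/q[2]+cx,f*q[1]/q[2]+cy
def atz(c,u,v,z):
    f,cx,cy,R,t=c; d=R.T@np.array([(u-cx)/f,(v-cy)/f,1]); o=-R.T@t
    return o+d*(z-o[2])/d[2]
E
python3 - <<'E'
from h import *
o=manip.get_obs(); print(o)
for n in ["scene","side","wrist"]:
    c=cam(n); im=viewer.camera(n); cv2.imwrite(f"pics/{n}0.png",im)
    print(n,viewer.camera_params(n).keys(),c[0],-c[3].T@c[4])
    for th in (["bottle","bottle_neck","block","mat","mixer","pad_top","capped_a","specimen"] if n!="wrist" else ["bottle","mat"]):
        for r in finder.find_in(n,th)[:4]: print(th,np.round(r["position"],3),round(r["score"],2),np.round(proj(c,r["position"])))
a=[cv2.imread(f"pics/{n}0.png") for n in ("scene","side")]
E
```

```text
pics
{'clock': 0.0, 'joint_pos': array([-1.2026083 ,  0.332884  , -0.06469076,  1.46093675,  0.02160695,
        1.34985013, -0.0884893 ]), 'joint_velocities': array([ 0.00045225, -0.0018808 ,  0.00171735, -0.00066327,  0.00047528,
       -0.00058928,  0.0011349 ]), 'tau': array([ 7.53359782e-04, -6.25444365e+01,  4.98090964e-02, -3.91602874e+01,
        1.63342024e-02,  9.91623150e-03,  5.74448904e-06]), 'position': array([0.23802785, 0.57777244, 0.40391033]), 'ee_rot': array([ 1.94141062e-01,  9.80973379e-01, -6.84169908e-04, -9.89476739e-05]), 'ft_force': array([-0.55707067, -0.15078974,  0.40488832]), 'torque': array([ 0.0175246 , -0.02231982,  0.07126125]), 'grasp_force': 0.0, 'grip_width': 1.0006932813306373}
scene dict_keys(['vertical_fov', 'cx', 'cy', 'R', 't']) 546.2291064719535 [1.1002347  0.50386768 0.83386909]
bottle [0.47  0.144 0.064] 0.94 [414. 256.]
bottle [0.564 0.142 0.066] 0.83 [382. 281.]
bottle [0.585 0.243 0.088] 0.66 [421. 312.]
bottle [0.73  0.024 0.014] 0.36 [272. 314.]
bottle_neck [0.563 0.136 0.06 ] 0.73 [379. 281.]
bottle_neck [0.468 0.151 0.068] 0.66 [418
[... 768 characters left out ...]
lock [ 0.571 -0.313  0.091] 0.71 [353. 389.]
block [0.573 0.239 0.074] 0.65 [285. 164.]
block [0.714 0.204 0.006] 0.51 [349. 187.]
mat [ 0.534 -0.018  0.004] 0.65 [290. 272.]
mat [ 0.561 -0.336  0.068] 0.42 [351. 416.]
mixer [ 0.563 -0.336  0.068] 0.69 [352. 416.]
mixer [ 0.572 -0.319  0.097] 0.52 [356. 392.]
pad_top [ 0.571 -0.314  0.092] 0.7 [354. 390.]
pad_top [ 0.532 -0.019  0.002] 0.7 [289. 274.]
capped_a [0.562 0.362 0.097] 0.7 [271. 127.]
capped_a [0.568 0.29  0.102] 0.63 [278. 141.]
specimen [ 0.611 -0.011  0.02 ] 0.54 [328. 257.]
wrist dict_keys(['vertical_fov', 'cx', 'cy', 'T_tool_cam']) 336.6283631569176 [0.16545131 0.60875994 0.37423532]
bottle [0.462 0.166 0.017] 0.6 [107. 460.]
```

View pics/scene0.png

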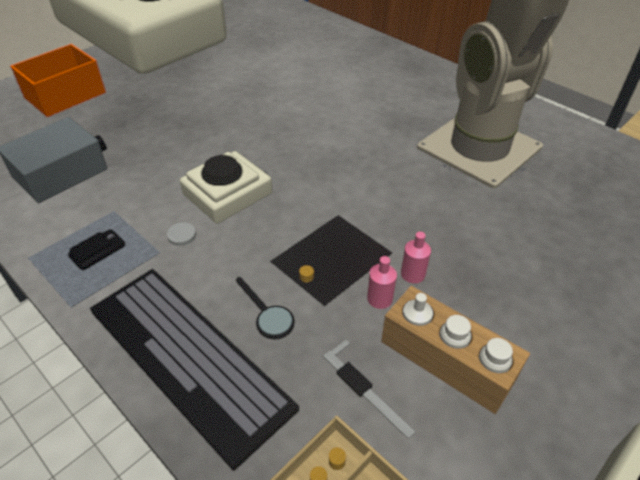

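View pics/side0.png

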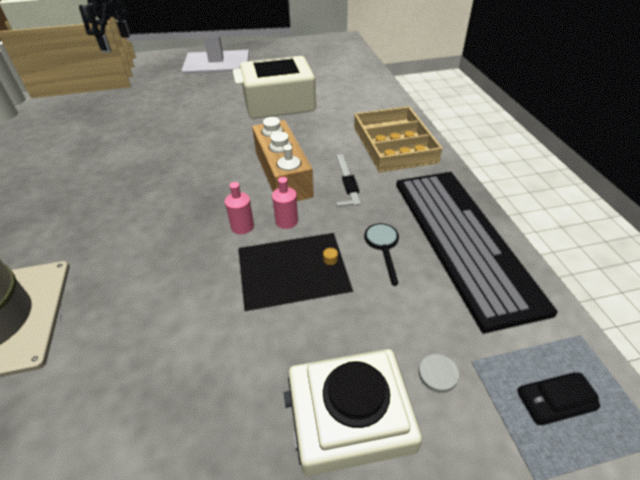

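Candidates for "bottle": pink at scene (382,285), pink at (416,258), and the off-white slender neck in the block at (419,308). Only the last one is off-white and sits in a bore. The other two in the block, at (458,330) and (498,352), have wide caps. I'll confirm in a crop. The two cameras also disagree by about 15 mm, so I need to check the calibration.

```bash
python3 - <<'E'
from h import *
a=cv2.imread("pics/scene0.png")[200:400,340:540]; b=cv2.imread("pics/side0.png")[100:300,200:400]
cv2.imwrite("pics/crop0.png",np.hstack([cv2.resize(x,(400,400),interpolation=cv2.INTER_CUBIC) for x in (a,b)]))
for n in ("scene","side"): print(n, {k:np.round(v,4).tolist() for k,v in viewer.camera_params(n).items()})
E
```

```text
scene {'vertical_fov': 47.4391, 'cx': 317.0657, 'cy': 239.7024, 'R': [[-0.7019, 0.7123, 0.0011], [0.512, 0.5056, -0.6945], [-0.4952, -0.4869, -0.7195]], 't': [0.4125, -0.239, 1.3902]}
side {'vertical_fov': 57.9837, 'cx': 326.2482, 'cy': 234.1586, 'R': [[0.9715, -0.2368, -0.0103], [-0.1722, -0.675, -0.7175], [0.1629, 0.6988, -0.6965]], 't': [-0.592, 0.1555, 0.7557]}
```

View pics/crop0.png

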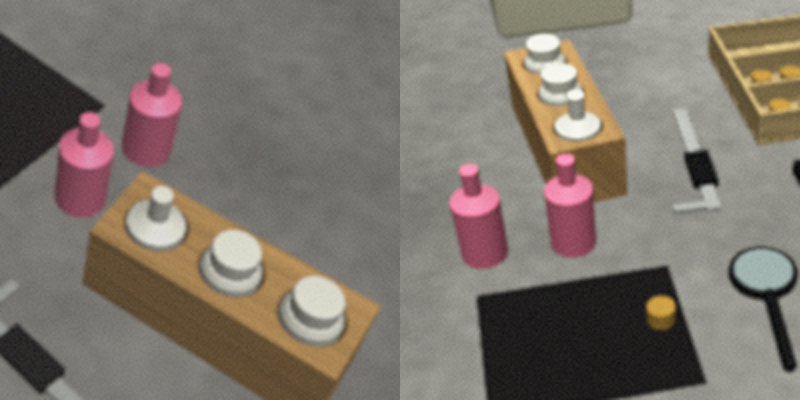

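The crop confirms it: the off-white slender neck has its top at scene (420,295) and side (288,147), in the end bore nearest the mat. I'll fit the mat and block with their known sizes, allowing for lens distortion.

```bash
python3 - <<'E'
from h import *
from scipy.optimize import least_squares
S,D=cam("scene"),cam("side")
M=[(-.1,-.08),(-.1,.08),(.1,.08),(.1,-.08)]  # mat, world-ish order
Ms=[(338,217),(391,251),(326,301),(272,261)]; Md=[(243,306),(239,246),(334,235),(350,294)]
B=[(-.042,-.112),(-.042,.112),(.042,.112),(.042,-.112)]
Bs=[(411,288.5),(529,354),(505,387),(386,316)]; Bd=[(274,177.5),(252.5,127.5),(284,121),(311,168.5)]
ns,nd=(420.5,295.5),(288,147.5)
for nm,c,l,z in (("mat s",S,Ms,.004),("mat d",D,Md,.004),("blk s",S,Bs,.08),("blk d",D,Bd,.08)):
    P=np.array([atz(c,*q,z)[:2] for q in l]); print(nm,np.round(P,3).tolist(),P.mean(0).round(4),np.linalg.norm(P-np.roll(P,-1,0),axis=1).round(3))
print("neck",atz(S,*ns,.12),atz(D,*nd,.12)); print("base",[atz(S,*q,.01).round(3) for q in ((419,146),(494,184),(542,146))])
def pj(c,X,k,rv,dt):
    f,cx,cy,R,t=c; q=Ro.from_rotvec(rv).as_matrix()@(R@np.array(X)+t)+dt; x,y=q[:2]/q[2]; r=x*x+y*y; s=1+k*r
    return np.array([f*x*s+cx,f*y*s+cy])
def pt(p,l): c,s=np.cos(p[2]),np.sin(p[2]); return p[0]+c*l[0]-s*l[1],p[1]+s*l[0]+c*l[1]
def res(v):
    m,b,k,r1,r2=v[:3],v[3:6],v[6:8],v[8:11],v[11:14]; e=[]
    for c,kk,rr,a,bb,n in ((S,k[0],r1,Ms,Bs,ns),(D,k[1],r2,Md,Bd,nd)):
        for l,q in zip(M,a): e+=list(pj(c,[*pt(m,l),.004],kk,rr,0)-q)
        for l,q in zip(B,bb): e+=list(pj(c,[*pt(b,l),.08],kk,rr,0)-q)
        e+=list(pj(c,[*pt(b,(0,-.072)),.12],kk,rr,0)-n)
    return np.array(e+list(v[8:14]/.002)+list(k/.3))
r=least_squares(res,[.54,-.01,0,.58,.3,0,0,0]+[0]*6); v=r.x; print(v.round(4)); print(r.fun.round(1)); print("bore",pt(v[3:6],(0,-.072)))
E
```

```text
mat s [[0.447, -0.074], [0.445, 0.074], [0.633, 0.068], [0.636, -0.081]] [ 0.5403 -0.003 ] [0.148 0.188 0.149 0.189]
mat d [[0.438, -0.075], [0.446, 0.077], [0.641, 0.06], [0.63, -0.096]] [ 0.5388 -0.0087] [0.152 0.196 0.157 0.193]
blk s [[0.55, 0.196], [0.524, 0.413], [0.602, 0.416], [0.627, 0.202]] [0.576  0.3068] [0.218 0.078 0.215 0.077]
blk d [[0.541, 0.185], [0.521, 0.401], [0.602, 0.412], [0.624, 0.197]] [0.5721 0.2988] [0.217 0.081 0.216 0.084]
neck [0.58009348 0.23253644 0.12      ] [0.58218934 0.22906798 0.12      ]
base [array([ 0.12 , -0.101,  0.01 ]), array([0.116, 0.113, 0.01 ]), array([-0.097,  0.119,  0.01 ])]
[ 5.367e-01 -7.900e-03 -4.380e-02  5.719e-01  3.064e-01  1.034e-01
 -8.990e-02 -2.788e-01 -3.300e-03  5.000e-04 -5.000e-04 -5.000e-04
  5.000e-04  9.000e-04]
[ 1.3 -3.4  2.4  1.3 -2.7  3.8 -2.3 -2.   0.6 -2.6 -1.  -2.1  0.7  1.6
 -0.6 -0.2  1.2  2.  -0.6  2.8 -1.4  0.6 -0.9 -2.2  0.8 -2.1  0.5 -0.9
  0.6  0.6  0.8  0.8  0.7 -0.  -0.9  0.2 -1.7  0.3 -0.3 -0.2  0.3  0.4
 -0.3 -0.9]
bore (np.float64(0.5793752234997803), np.float64(0.23477652815731737))
```

```bash
cat >> h.py <<'E'
def yaw(R): return np.arctan2(R[1,1],R[0,1])   # world angle of tool y
def rows(goal,ang=None,vmax=45,o=None):
    """tool-frame rows to the TCP goal (m), tool y to world angle ang"""
    o=o or manip.get_obs(); R=Ro.from_quat(o["ee_rot"]).as_matrix(); d=np.array(goal)-o["position"]
    s=0 if ang is None else -((ang-yaw(R)+np.pi/2)%np.pi-np.pi/2)
    n=int(max(np.ceil(np.linalg.norm(d)*1000/vmax),np.ceil(abs(s)/.14),1))
    for i in range(n):
        Ri=R@Ro.from_rotvec([0,0,s*i/n]).as_matrix(); print((Ri.T@d*1000/n).round(1).tolist(),round(s/n,3))
E
python3 - <<'E'
from h import *
R=Ro.from_quat(manip.get_obs()["ee_rot"]).as_matrix()
print(viewer.camera_params("wrist")); rows([.58,.232,.40],.1)
E
```

```text
{'vertical_fov': 70.9741224203965, 'cx': 316.3674284473002, 'cy': 237.90993400808114, 'T_tool_cam': array([[ 3.06073916e-04, -9.52574228e-01, -3.04306173e-01,
         7.88737230e-02],
       [ 9.99999938e-01,  3.44359874e-04, -7.21459032e-05,
         8.88548188e-04],
       [ 1.73515163e-04, -3.04306132e-01,  9.52574274e-01,
         3.05071989e-02],
       [ 0.00000000e+00,  0.00000000e+00,  0.00000000e+00,
         1.00000000e+00]])}
[-40.7, -17.2, 0.4] 0.098
[-42.2, -13.2, 0.4] 0.098
[-43.3, -9.0, 0.4] 0.098
[-44.0, -4.7, 0.4] 0.098
[-44.2, -0.3, 0.4] 0.098
[-44.0, 4.0, 0.4] 0.098
[-43.4, 8.3, 0.4] 0.098
[-42.4, 12.5, 0.4] 0.098
[-41.0, 16.6, 0.4] 0.098
[-39.2, 20.5, 0.4] 0.098
[-36.9, 24.3, 0.4] 0.098
```

>>> {"api": "arm_command", "payload": {
  "plan": [
    {"dp":[-40.7,-17.2,0],"spin":0.098},
    {"dp":[-42.2,-13.2,0],"spin":0.098},
    {"dp":[-43.3,-9,0],"spin":0.098},
    {"dp":[-44,-4.7,0],"spin":0.098},
    {"dp":[-44,0,0],"spin":0.098}
  ]
}}

```text
clock: 1.55
position: [0.3946, 0.4195, 0.405]
ee_rot: [0.428, 0.904, 0.0, 0.0]
ft_force: [0.9, 0.5, -0.6]
grip_width: 0.996
grasp_force: 0.0
```

>>> {"api": "arm_command", "payload": {
  "plan": [
    {"dp":[-44,4,0],"spin":0.098},
    {"dp":[-43,8,0],"spin":0.098},
    {"dp":[-42,12.5,0],"spin":0.098},
    {"dp":[-41,16.6,0],"spin":0.098},
    {"dp":[-39,20.5,0],"spin":0.098}
  ]
}}

```text
clock: 2.05
position: [0.5494, 0.2633, 0.405]
ee_rot: [0.634, 0.773, 0.0, 0.0]
ft_force: [0.5, 0.4, -0.1]
grip_width: 1.001
grasp_force: 0.0
```

>>> {"api": "arm_command", "payload": {
  "plan": [
    {"dp":[-37,24,0],"spin":0.098},
    {"dp":[0,0,0],"spin":0},
    {"dp":[0,0,0],"spin":0},
    {"dp":[0,0,0],"spin":0}
  ]
}}

```text
clock: 2.45
position: [0.5787, 0.2344, 0.4046]
ee_rot: [0.669, 0.743, 0.0, -0.0]
ft_force: [-0.3, 1.0, -0.5]
grip_width: 1.0
grasp_force: 0.0
```

```bash
python3 - <<'E'
from h import *
c=cam("wrist"); im=viewer.camera("wrist"); cv2.imwrite("pics/w1.png",im)
for th in ("bottle_neck","bottle","block"):
    for r in finder.find_in("wrist",th)[:3]: print(th,np.round(r["position"],4),round(r["score"],2),np.round(proj(c,r["position"])))
print(proj(c,[.58,.232,.12]))
E
```

```text
bottle_neck [0.4621 0.152  0.0758] 0.81 [190. 290.]
bottle_neck [0.5784 0.2392 0.0856] 0.77 [317. 219.]
bottle_neck [0.5534 0.1466 0.0749] 0.61 [282. 303.]
bottle [0.4644 0.1545 0.0717] 0.96 [194. 286.]
bottle [0.5786 0.2357 0.0878] 0.75 [317. 223.]
bottle [0.5531 0.1427 0.0767] 0.71 [282. 308.]
block [0.5678 0.3196 0.0787] 0.95 [315. 122.]
(np.float64(318.3776977075568), np.float64(238.73331306852634))
```

View pics/w1.png

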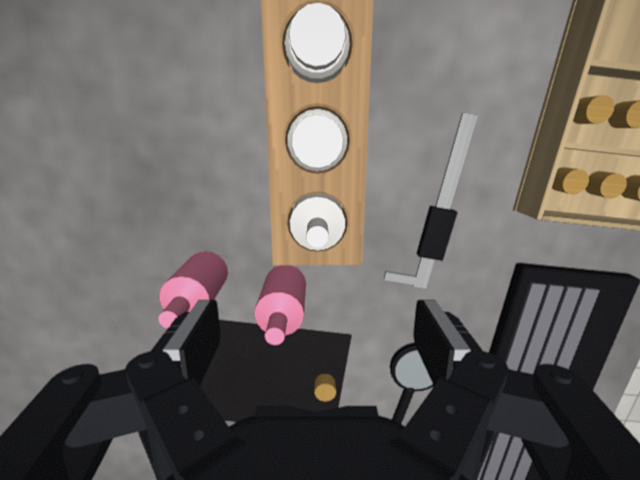

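The wrist view shows the neck top at (317,230), the bore ring centred at about (317,223), and the mat edge at (220..350, 320..335). The pink bottles are at (180,290) and (278,305).

```bash
python3 - <<'E'
from h import *
c=cam("wrist"); im=cv2.imread("pics/w1.png")
print("ring",atz(c,317,223,.08),"neck",atz(c,317,231,.12),"mat corner",atz(c,350,335,.004),atz(c,338,408,.02))
for q in ((264,60),(273,264),(363,264),(371,60)): print(atz(c,*q,.08)[:2].round(4))
g=im[190:260,280:355]; m=(g.min(2)>105).astype(np.uint8); n,_,st,ce=cv2.connectedComponentsWithStats(m); print(st,ce+[280,190])
for x,y,z in ((.58,.235,.267),): rows([x,y,z],.1)
E
```

```text
ring [0.578898   0.23372633 0.08      ] neck [0.57837378 0.23800283 0.12      ] mat corner [0.63838029 0.07102361 0.004     ] [ 0.63464343 -0.03036923  0.02      ]
[0.5236 0.3612]
[0.5419 0.1897]
[0.6261 0.1985]
[0.6072 0.3699]
[[   0    0   75   70 1115]
 [   0    0   17   70  419]
 [  24    0   14    3   23]
 [  44    0   31   70  911]
 [   9    3   56   58 2512]
 [   5   37   14   33  228]
 [  21   61    1    3    3]
 [  30   63    4    7   12]
 [  37   63    5    7   24]
 [  20   67    2    2    3]] [[311.55426009 228.99730942]
 [284.5202864  212.33890215]
 [308.73913043 190.52173913]
 [345.05268935 226.31174533]
 [317.12778662 221.64132166]
 [291.17105263 246.8377193 ]
 [301.         252.        ]
 [311.5        255.08333333]
 [318.91666667 255.83333333]
 [300.66666667 257.33333333]]
[0.1, 0.3, 34.5] 0.001
[0.1, 0.3, 34.5] 0.001
[0.1, 0.3, 34.5] 0.001
[0.1, 0.3, 34.5] 0.001
```

>>> {"api": "arm_command", "payload": {
  "plan": [
    {"dp":[0,0,40]},
    {"dp":[0,0,40]},
    {"dp":[0,0,30]},
    {"dp":[0,0,20]},
    {"dp":[0,0,6.5]}
  ]
}}

```text
invalid input at $.plan[0]: expected keys dp, spin
```

>>> {"api": "arm_command", "payload": {
  "plan": [
    {"dp":[0,0,0]},
    {"dp":[0,0,0]},
    {"dp":[0,0,0]},
    {"dp":[0,0,0]},
    {"dp":[0,0,0]}
  ],
  "grip": 1,
  "newtons": 40
}}

```text
invalid input at $.plan[0]: expected keys dp, spin
```

>>> {"api": "arm_command", "payload": {
  "plan": [
    {"dp":[0,0,0]},
    {"dp":[0,0,0]},
    {"dp":[0,0,0]},
    {"dp":[0,0,0]}
  ]
}}

```text
invalid input at $.plan[0]: expected keys dp, spin
```

>>> {"api": "arm_command", "payload": {
  "plan": [
    {"dp":[0,0,40],"spin":0},
    {"dp":[0,0,40],"spin":0},
    {"dp":[0,0,30],"spin":0},
    {"dp":[0,0,20],"spin":0},
    {"dp":[0,0,6.5],"spin":0}
  ]
}}

```text
clock: 3.15
position: [0.5782, 0.2336, 0.2659]
ee_rot: [0.67, 0.743, -0.002, -0.001]
ft_force: [0.4, 0.1, 0.1]
grip_width: 0.999
grasp_force: 0.0
```

>>> {"api": "arm_command", "payload": {
  "plan": [
    {"dp":[0,0,0],"spin":0},
    {"dp":[0,0,0],"spin":0},
    {"dp":[0,0,0],"spin":0}
  ]
}}

```text
clock: 3.45
position: [0.5797, 0.2335, 0.2698]
ee_rot: [0.67, 0.742, 0.001, 0.0]
ft_force: [0.6, 0.3, 0.3]
grip_width: 0.997
grasp_force: 0.0
```

>>> {"api": "arm_command", "payload": {
  "plan": [
    {"dp":[0,0,0],"spin":0},
    {"dp":[0,0,0],"spin":0},
    {"dp":[0,0,0],"spin":0},
    {"dp":[0,0,0],"spin":0},
    {"dp":[0,0,0],"spin":0}
  ],
  "grip": 1,
  "newtons": 40
}}

```text
clock: 3.95
position: [0.5794, 0.2332, 0.2684]
ee_rot: [0.67, 0.742, 0.0, 0.0]
ft_force: [0.6, 0.1, -2.8]
grip_width: 0.196
grasp_force: 39.0
```

>>> {"api": "arm_command", "payload": {
  "plan": [
    {"dp":[0,0,0],"spin":0},
    {"dp":[0,0,0],"spin":0},
    {"dp":[0,0,0],"spin":0},
    {"dp":[0,0,0],"spin":0}
  ]
}}

```text
clock: 4.35
position: [0.5793, 0.2333, 0.2684]
ee_rot: [0.67, 0.742, 0.0, 0.0]
ft_force: [0.1, 0.0, 2.3]
grip_width: 0.201
grasp_force: 39.5
```

Neck gripped: opening about 17 mm. Now lifting.

>>> {"api": "arm_command", "payload": {
  "plan": [
    {"dp":[0,0,-15],"spin":0},
    {"dp":[0,0,-25],"spin":0},
    {"dp":[0,0,-25],"spin":0},
    {"dp":[0,0,-25],"spin":0},
    {"dp":[0,0,-25],"spin":0}
  ]
}}

```text
clock: 4.85
position: [0.579, 0.233, 0.3848]
ee_rot: [0.67, 0.742, -0.0, -0.0]
ft_force: [-0.1, 0.5, -3.2]
grip_width: 0.193
grasp_force: 39.3
```

>>> {"api": "arm_command", "payload": {
  "plan": [
    {"dp":[0,0,-20],"spin":0},
    {"dp":[0,0,-10],"spin":0},
    {"dp":[0,0,0],"spin":0},
    {"dp":[0,0,0],"spin":0}
  ]
}}

```text
clock: 5.25
position: [0.5791, 0.2332, 0.4123]
ee_rot: [0.67, 0.742, -0.001, -0.0]
ft_force: [-0.5, 0.1, -2.7]
grip_width: 0.2
grasp_force: 39.3
```

```bash
python3 - <<'E'
from h import *
im=viewer.camera("scene"); im2=viewer.camera("side"); cv2.imwrite("pics/l.png",np.hstack([cv2.resize(im[120:320,240:490],(400,320)),cv2.resize(im2[60:310,190:440],(400,320))]))
for c,q in ((cam("scene"),(307,275)),(cam("side"),(330,262))): print("specimen base/mid",atz(c,*q,.012))
rows([.505,-.03,.40],.1)
E
```

```text
specimen base/mid [0.61730515 0.00140181 0.012     ]
specimen base/mid [ 0.61249357 -0.01812349  0.012     ]
[-36.3, -14.3, 1.7] 0.0
[-36.3, -14.3, 1.7] 0.0
[-36.3, -14.3, 1.7] 0.0
[-36.3, -14.3, 1.7] 0.0
[-36.3, -14.3, 1.7] 0.0
[-36.3, -14.3, 1.7] 0.0
[-36.4, -14.3, 1.7] 0.0
```

View pics/l.png

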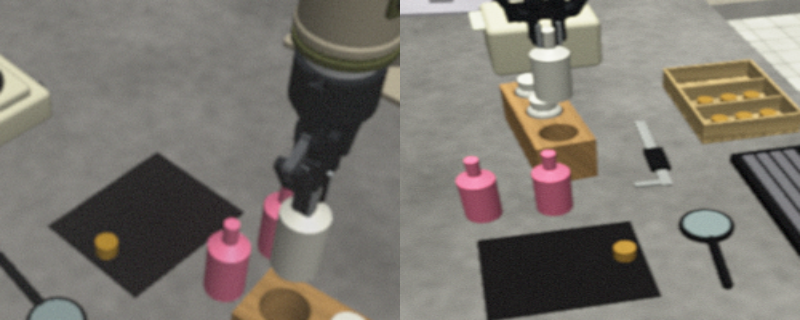

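Lifted cleanly and upright, and the bore is empty. Now carrying it over the mat.

```bash
python3 - <<'E'
from h import *
rows([.51,-.02,.412],vmax=40)
E
```

```text
[-35.0, -13.5, 0.0] 0.0
[-35.0, -13.5, 0.0] 0.0
[-35.0, -13.5, 0.0] 0.0
[-35.0, -13.5, 0.0] 0.0
[-35.0, -13.5, 0.0] 0.0
[-35.0, -13.5, 0.0] 0.0
[-35.0, -13.5, 0.0] 0.0
```

>>> {"api": "arm_command", "payload": {
  "plan": [
    {"dp":[-20,-8,0],"spin":0},
    {"dp":[-35,-13.5,0],"spin":0},
    {"dp":[-35,-13.5,0],"spin":0},
    {"dp":[-35,-13.5,0],"spin":0},
    {"dp":[-35,-13.5,0],"spin":0}
  ]
}}

```text
clock: 5.85
position: [0.5331, 0.0663, 0.4122]
ee_rot: [0.67, 0.742, -0.001, -0.0]
ft_force: [0.2, -0.1, -2.1]
grip_width: 0.195
grasp_force: 39.4
```

>>> {"api": "arm_command", "payload": {
  "plan": [
    {"dp":[-35,-13.5,0],"spin":0},
    {"dp":[-30,-11,0],"spin":0},
    {"dp":[-20,-8,0],"spin":0},
    {"dp":[0,0,30],"spin":0},
    {"dp":[0,0,30],"spin":0}
  ]
}}

```text
clock: 6.35
position: [0.5099, -0.0211, 0.3524]
ee_rot: [0.671, 0.742, 0.001, 0.0]
ft_force: [0.8, 0.9, -2.3]
grip_width: 0.195
grasp_force: 39.4
```

>>> {"api": "arm_command", "payload": {
  "plan": [
    {"dp":[0,0,30],"spin":0},
    {"dp":[0,0,25],"spin":0},
    {"dp":[0,0,15],"spin":0},
    {"dp":[0,0,8],"spin":0},
    {"dp":[0,0,2],"spin":0}
  ]
}}

```text
clock: 6.85
position: [0.5098, -0.0201, 0.2722]
ee_rot: [0.67, 0.742, -0.001, -0.001]
ft_force: [-0.0, -0.1, -1.7]
grip_width: 0.195
grasp_force: 39.4
```

>>> {"api": "arm_command", "payload": {
  "plan": [
    {"dp":[0,0,0],"spin":0},
    {"dp":[0,0,0],"spin":0},
    {"dp":[0,0,0],"spin":0}
  ]
}}

```text
clock: 7.15
position: [0.5105, -0.0202, 0.2739]
ee_rot: [0.67, 0.742, 0.001, 0.0]
ft_force: [0.3, -0.4, -2.1]
grip_width: 0.193
grasp_force: 39.4
```

>>> {"api": "arm_command", "payload": {
  "plan": [
    {"dp":[0,0,3],"spin":0},
    {"dp":[0,0,2.5],"spin":0},
    {"dp":[0,0,1.5],"spin":0},
    {"dp":[0,0,0],"spin":0},
    {"dp":[0,0,0],"spin":0}
  ]
}}

```text
clock: 7.65
position: [0.5102, -0.0201, 0.2662]
ee_rot: [0.67, 0.742, -0.0, -0.0]
ft_force: [0.4, 0.4, -2.2]
grip_width: 0.197
grasp_force: 39.4
```

>>> {"api": "arm_command", "payload": {
  "plan": [
    {"dp":[0,0,1],"spin":0},
    {"dp":[0,0,1],"spin":0},
    {"dp":[0,0,0],"spin":0},
    {"dp":[0,0,0],"spin":0}
  ]
}}

```text
clock: 8.05
position: [0.5103, -0.0201, 0.2643]
ee_rot: [0.67, 0.742, 0.0, 0.0]
ft_force: [0.3, -0.1, 0.6]
grip_width: 0.194
grasp_force: 39.6
```

>>> {"api": "arm_command", "payload": {
  "plan": [
    {"dp":[0,0,0],"spin":0},
    {"dp":[0,0,0],"spin":0},
    {"dp":[0,0,0],"spin":0},
    {"dp":[0,0,0],"spin":0},
    {"dp":[0,0,0],"spin":0}
  ],
  "grip": -1
}}

```text
clock: 8.55
position: [0.5102, -0.0201, 0.2642]
ee_rot: [0.67, 0.742, 0.0, -0.0]
ft_force: [-0.6, 1.1, -0.7]
grip_width: 1.0
grasp_force: 0.0
```

>>> {"api": "arm_command", "payload": {
  "plan": [
    {"dp":[0,0,-40],"spin":0},
    {"dp":[0,0,-40],"spin":0},
    {"dp":[0,0,-40],"spin":0},
    {"dp":[0,0,0],"spin":0},
    {"dp":[0,0,0],"spin":0}
  ]
}}

```text
clock: 9.05
position: [0.5103, -0.0202, 0.3847]
ee_rot: [0.67, 0.742, 0.001, 0.0]
ft_force: [-0.1, 0.3, -1.5]
grip_width: 0.996
grasp_force: 0.0
```

```bash
python3 - <<'E'
from h import *
ims=[viewer.camera(n) for n in ("scene","side","wrist")]
c=cam("wrist"); print(proj(c,[.51,-.02,.116]),[np.round(proj(c,[*x,.004])) for x in ((.44,-.08),(.44,.08),(.64,.07),(.63,-.09))])
cv2.imwrite("pics/p.png",np.hstack([cv2.resize(ims[0][120:320,240:440],(400,400)),cv2.resize(ims[1][180:330,220:370],(400,400))])); cv2.imwrite("pics/w2.png",ims[2])
for n in ("scene","side","wrist"):
  for th in ("bottle_neck","pad_top","mixer","mat"):
    for r in finder.find_in(n,th)[:3]: print(n,th,np.round(r["position"],4),round(r["score"],2),np.round(proj(cam(n),r["position"])))
E
```

```text
(np.float64(317.9183164720821), np.float64(242.41885251640247)) [array([249., 255.]), array([256., 100.]), array([458., 133.]), array([417., 280.])]
scene bottle_neck [ 0.5216 -0.0078  0.0684] 0.91 [338. 228.]
scene bottle_neck [0.4684 0.1504 0.0639] 0.82 [417. 257.]
scene bottle_neck [0.5617 0.1376 0.0608] 0.79 [381. 281.]
scene pad_top [ 0.5828 -0.3012  0.0897] 0.98 [220. 168.]
scene mixer [ 0.5969 -0.274   0.0552] 0.79 [224. 189.]
scene mixer [ 0.7214 -0.2718  0.012 ] 0.46 [181. 232.]
scene mat [0.5589 0.0132 0.0076] 0.85 [332. 264.]
side bottle_neck [0.4602 0.1218 0.0551] 0.92 [240. 212.]
side bottle_neck [ 0.5108 -0.0403  0.0703] 0.88 [277. 259.]
side bottle_neck [0.5507 0.1142 0.0646] 0.56 [285. 203.]
side pad_top [ 0.5707 -0.3137  0.0902] 0.57 [354. 390.]
side mixer [ 0.5623 -0.3394  0.0668] 0.83 [352. 418.]
side mat [ 0.5532 -0.0337  0.002 ] 0.83 [302. 277.]
side mat [ 0.5107 -0.0387  0.0703] 0.57 [277. 259.]
wrist bottle_neck [0.5494 0.1275 0.0762] 0.81 [391.  38.]
wrist bottle_neck [0.4621 0.1245 0.0803] 0.69 [270.  27.]
wrist bottle_neck [ 0.5089 -0.0133  0.0822] 0.65 [316. 221.]
wrist mixer [ 0.561  -0.2414  0.0322] 0.85 [340. 400.]
wrist mat [0.5458 0.0135 0.0021] 0.76 [354. 180.]
```

View pics/w2.png

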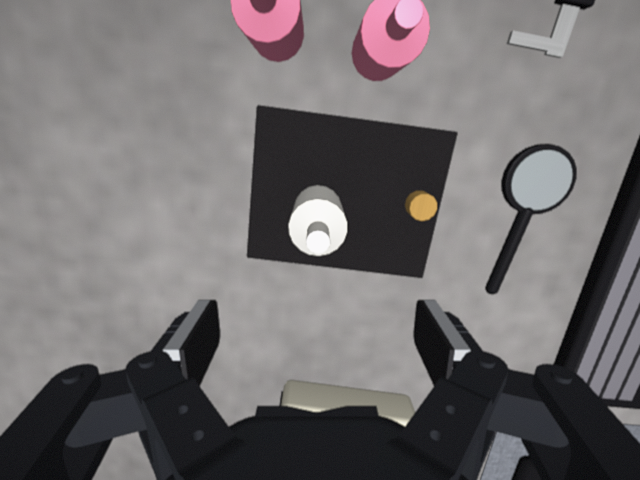

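View pics/p.png

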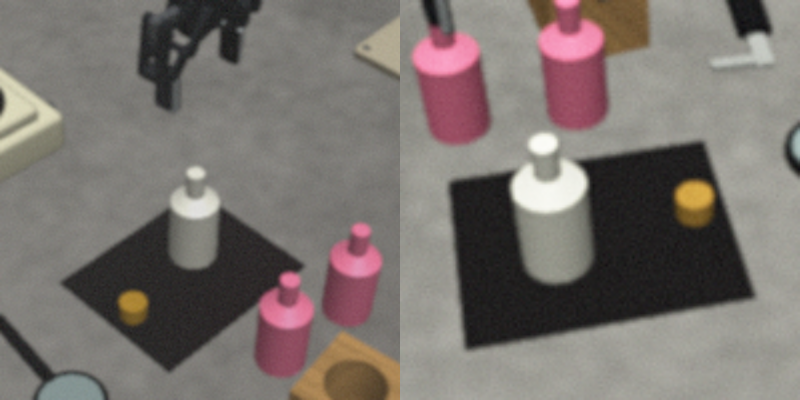

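The wrist view shows the bottle upright on the mat at (318,225), neck top (318,241), with the specimen at (421,205). The crops confirm it stands wholly on the mat. Before regrasping I'll view the pad with the wrist camera.

>>> {"api": "arm_command", "payload": {
  "plan": [
    {"dp":[-40,6,0],"spin":0},
    {"dp":[-45,7,0],"spin":0},
    {"dp":[-45,7,0],"spin":0},
    {"dp":[-45,7,0],"spin":0},
    {"dp":[-45,7,0],"spin":0}
  ]
}}

```text
clock: 10.3
position: [0.5668, -0.2371, 0.3843]
ee_rot: [0.67, 0.743, 0.0, 0.0]
ft_force: [0.8, 0.6, -0.3]
grip_width: 1.002
grasp_force: 0.0
```

>>> {"api": "arm_command", "payload": {
  "plan": [
    {"dp":[-45,5,0],"spin":0},
    {"dp":[0,0,0],"spin":0},
    {"dp":[0,0,0],"spin":0},
    {"dp":[0,0,0],"spin":0}
  ]
}}

```text
clock: 10.7
position: [0.5763, -0.2787, 0.384]
ee_rot: [0.67, 0.743, 0.0, -0.0]
ft_force: [0.0, 0.2, -0.3]
grip_width: 1.001
grasp_force: 0.0
```

```bash
python3 - <<'E'
from h import *
c=cam("wrist"); im=viewer.camera("wrist"); cv2.imwrite("pics/w3.png",im)
for th in ("pad_top","mixer"):
    for r in finder.find_in("wrist",th)[:2]: print(th,np.round(r["position"],4),round(r["score"],2),np.round(proj(c,r["position"])))
m=(im.min(2)>120).astype(np.uint8); n,_,st,ce=cv2.connectedComponentsWithStats(m)
for s in st[1:]:
    if s[4]>3000: print(s)
E
```

```text
pad_top [ 0.576  -0.3039  0.0918] 0.76 [313. 262.]
[ 223   17  150   87 4611]
[  217    21   423   398 71747]
[ 142   35  100  134 6417]
[ 114  161  106  189 5726]
```

View pics/w3.png

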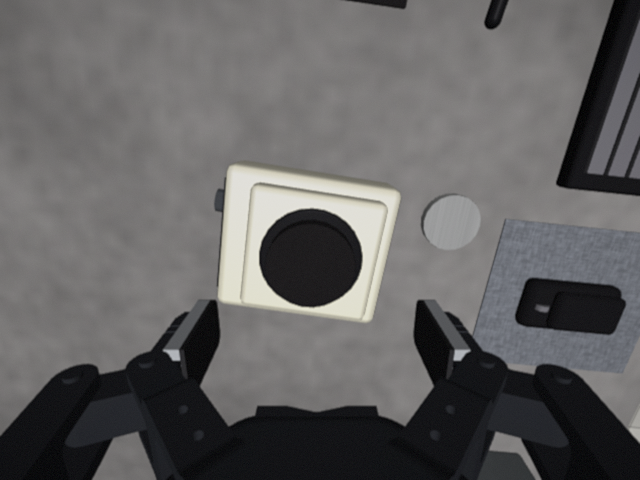

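The pad disc is centred near (311,260) in the wrist view, with a collar crescent above it. I'll refine that numerically.

```bash
python3 - <<'E'
from h import *
c=cam("wrist"); im=cv2.imread("pics/w3.png").astype(float).mean(2)
print("col",[(y,round(im[y,306:317].mean())) for y in range(200,314,3)])
print("row",[(x,round(im[255:262,x].mean())) for x in list(range(252,272,2))+list(range(350,370,2))])
bl=cv2.GaussianBlur(im,(3,3),0)
m=((bl>33)&(bl<200)).astype(np.uint8)
# whole dark blob (collar+pad)
d=(bl<75).astype(np.uint8); n,l,st,ce=cv2.connectedComponentsWithStats(d)
i=l[262,311]; print(st[i],ce[i])
th=np.radians(np.arange(0,360,10))
def circ(x,y,r,z): return np.array([proj(c,[x+r*np.cos(t),y+r*np.sin(t),z]) for t in th])
for x,y in ((.576,-.304),(.576,-.307),(.574,-.302)):
    for z,r in ((.094,.038),(.078,.042)):
        q=circ(x,y,r,z); print(x,y,z,q.min(0).round(1),q.max(0).round(1))
print("atz",atz(c,311,262,.094))
E
```

```text
col [(200, 221), (203, 222), (206, 225), (209, 65), (212, 38), (215, 35), (218, 35), (221, 17), (224, 25), (227, 30), (230, 30), (233, 29), (236, 29), (239, 30), (242, 30), (245, 29), (248, 30), (251, 29), (254, 30), (257, 30), (260, 29), (263, 29), (266, 30), (269, 29), (272, 31), (275, 30), (278, 30), (281, 29), (284, 30), (287, 30), (290, 29), (293, 29), (296, 28), (299, 29), (302, 29), (305, 25), (308, 210), (311, 206)]
row [(252, 220), (254, 220), (256, 221), (258, 205), (260, 21), (262, 29), (264, 30), (266, 28), (268, 30), (270, 30), (350, 30), (352, 29), (354, 26), (356, 28), (358, 29), (360, 24), (362, 137), (364, 225), (366, 220), (368, 220)]
[ 260  209  102   98 7713] [310.23674316 257.26837806]
0.576 -0.304 0.094 [267.3 218.5] [358.8 303.6]
0.576 -0.304 0.078 [265.2 209.2] [361.2 299. ]
0.576 -0.307 0.094 [267.1 222.2] [358.3 306.7]
0.576 -0.307 0.078 [265.  212.6] [360.7 301.9]
0.574 -0.302 0.094 [265.  215.8] [356.8 301.4]
0.574 -0.302 0.078 [263.1 206.6] [359.2 296.8]
atz [ 0.57424732 -0.3034315   0.094     ]
```

Pad centre is (0.574, -0.307). Going back to the bottle.

```bash
python3 - <<'E'
from h import *
rows([.5103,-.0202,.384],vmax=45)
E
```

```text
[43.9, -6.5, 0.1] 0.0
[43.9, -6.5, 0.1] 0.0
[43.9, -6.5, 0.1] 0.0
[43.9, -6.5, 0.1] 0.0
[43.9, -6.5, 0.1] 0.0
[43.9, -6.5, 0.1] 0.0
```

>>> {"api": "arm_command", "payload": {
  "plan": [
    {"dp":[43.9,-6.5,0],"spin":0},
    {"dp":[43.9,-6.5,0],"spin":0},
    {"dp":[43.9,-6.5,0],"spin":0},
    {"dp":[43.9,-6.5,0],"spin":0},
    {"dp":[43.9,-6.5,0],"spin":0}
  ]
}}

```text
clock: 11.35
position: [0.5204, -0.0623, 0.3845]
ee_rot: [0.67, 0.743, 0.001, 0.0]
ft_force: [1.2, 0.1, 0.3]
grip_width: 0.999
grasp_force: 0.0
```

>>> {"api": "arm_command", "payload": {
  "plan": [
    {"dp":[43.9,-6.5,0],"spin":0},
    {"dp":[0,0,0],"spin":0},
    {"dp":[0,0,0],"spin":0},
    {"dp":[0,0,0],"spin":0}
  ]
}}

```text
clock: 11.75
position: [0.5103, -0.0223, 0.3845]
ee_rot: [0.67, 0.742, 0.0, 0.0]
ft_force: [-0.5, 0.1, -0.0]
grip_width: 0.996
grasp_force: 0.0
```

>>> {"api": "arm_command", "payload": {
  "plan": [
    {"dp":[0,0,40],"spin":0},
    {"dp":[0,0,40],"spin":0},
    {"dp":[0,0,30],"spin":0},
    {"dp":[0,0,20],"spin":0},
    {"dp":[0,0,10],"spin":0}
  ]
}}

```text
clock: 12.25
position: [0.5099, -0.023, 0.2424]
ee_rot: [0.671, 0.742, -0.001, -0.001]
ft_force: [0.5, -0.9, 0.2]
grip_width: 1.0
grasp_force: 0.0
```

>>> {"api": "arm_command", "payload": {
  "plan": [
    {"dp":[0,0,0],"spin":0},
    {"dp":[0,0,0],"spin":0},
    {"dp":[0,0,0],"spin":0}
  ]
}}

```text
clock: 12.55
position: [0.5109, -0.0219, 0.2454]
ee_rot: [0.67, 0.742, 0.001, 0.001]
ft_force: [0.3, -0.4, -0.5]
grip_width: 0.997
grasp_force: 0.0
```

>>> {"api": "arm_command", "payload": {
  "plan": [
    {"dp":[1.7,0,8],"spin":0},
    {"dp":[0,0,8],"spin":0},
    {"dp":[0,0,5],"spin":0},
    {"dp":[0,0,2],"spin":0},
    {"dp":[0,0,0],"spin":0}
  ]
}}

```text
clock: 13.05
position: [0.5101, -0.0201, 0.2208]
ee_rot: [0.67, 0.742, -0.0, -0.0]
ft_force: [-0.1, -0.1, 0.7]
grip_width: 1.002
grasp_force: 0.0
```

>>> {"api": "arm_command", "payload": {
  "plan": [
    {"dp":[0,0,0],"spin":0},
    {"dp":[0,0,0],"spin":0},
    {"dp":[0,0,0],"spin":0},
    {"dp":[0,0,0],"spin":0},
    {"dp":[0,0,0],"spin":0}
  ],
  "grip": 1,
  "newtons": 45
}}

```text
clock: 13.55
position: [0.5104, -0.0201, 0.2218]
ee_rot: [0.67, 0.742, 0.0, 0.0]
ft_force: [-1.7, 0.5, 4.6]
grip_width: 0.568
grasp_force: 46.4
```

>>> {"api": "arm_command", "payload": {
  "plan": [
    {"dp":[0,0,0],"spin":0},
    {"dp":[0,0,0],"spin":0},
    {"dp":[0,0,0],"spin":0}
  ]
}}

```text
clock: 13.85
position: [0.5104, -0.02, 0.2217]
ee_rot: [0.67, 0.742, 0.0, 0.0]
ft_force: [-2.4, 0.2, 6.1]
grip_width: 0.572
grasp_force: 46.4
```

Body gripped: opening about 49 mm. Lift, then carry to the mixer.

>>> {"api": "arm_command", "payload": {
  "plan": [
    {"dp":[0,0,-10],"spin":0},
    {"dp":[0,0,-30],"spin":0},
    {"dp":[0,0,-40],"spin":0},
    {"dp":[0,0,-40],"spin":0},
    {"dp":[0,0,-20],"spin":0}
  ]
}}

```text
clock: 14.35
position: [0.5105, -0.0205, 0.3651]
ee_rot: [0.67, 0.742, 0.002, 0.001]
ft_force: [-0.5, -0.1, -2.0]
grip_width: 0.568
grasp_force: 47.4
```

```bash
python3 - <<'E'
from h import *
rows([.574,-.3078,.362],vmax=42)
E
```

```text
[-36.5, 4.3, 0.4] 0.0
[-36.5, 4.3, 0.4] 0.0
[-36.5, 4.3, 0.4] 0.0
[-36.5, 4.3, 0.4] 0.0
[-36.5, 4.3, 0.4] 0.0
[-36.5, 4.3, 0.4] 0.0
[-36.5, 4.3, 0.4] 0.0
[-36.5, 4.3, 0.4] 0.0
```

>>> {"api": "arm_command", "payload": {
  "plan": [
    {"dp":[-26,3.1,0],"spin":0},
    {"dp":[-40,4.7,0],"spin":0},
    {"dp":[-40,4.7,0],"spin":0},
    {"dp":[-40,4.7,0],"spin":0},
    {"dp":[-40,4.7,0],"spin":0}
  ]
}}

```text
clock: 14.85
position: [0.5509, -0.2043, 0.3618]
ee_rot: [0.67, 0.742, 0.0, 0.0]
ft_force: [0.7, 0.1, -2.5]
grip_width: 0.57
grasp_force: 47.3
```

>>> {"api": "arm_command", "payload": {
  "plan": [
    {"dp":[-40,4.7,0],"spin":0},
    {"dp":[-40,4.7,0],"spin":0},
    {"dp":[-26,3.1,0],"spin":0},
    {"dp":[0,0,0],"spin":0},
    {"dp":[0,0,0],"spin":0}
  ]
}}

```text
clock: 15.35
position: [0.5739, -0.3073, 0.3611]
ee_rot: [0.671, 0.742, -0.0, -0.0]
ft_force: [0.2, 0.6, -1.9]
grip_width: 0.571
grasp_force: 47.3
```

```bash
python3 - <<'E'
from h import *
ims=[viewer.camera(n) for n in ("scene","side")]
cv2.imwrite("pics/q.png",np.hstack([cv2.resize(ims[0][90:240,150:300],(400,400)),cv2.resize(ims[1][230:480,230:480],(400,400))]))
o=manip.get_obs(); print(o["position"],o["ft_force"],o["torque"]); rows([.574,-.3078,.317])
E
```

```text
[ 0.57439105 -0.30580627  0.3612649 ] [-0.84462933  0.5323351  -2.08769434] [ 0.06968993 -0.05400867 -0.00709534]
[-2.0, -0.6, 44.3] 0.0
```

View pics/q.png

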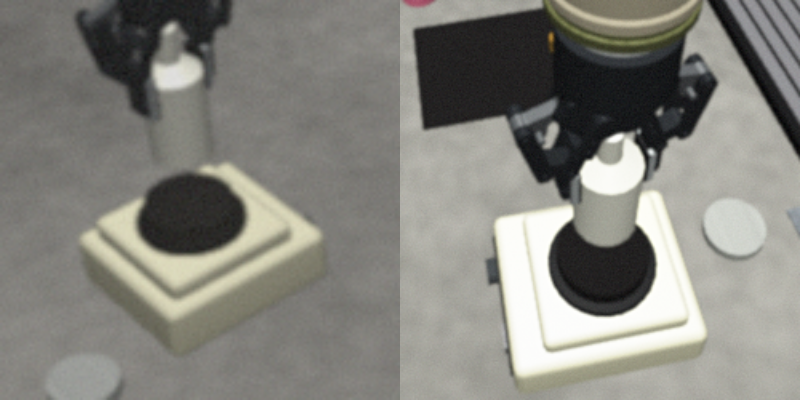

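Bottle held upright above the pad, consistent in both views. Descending.

>>> {"api": "arm_command", "payload": {
  "plan": [
    {"dp":[-1.5,0,15],"spin":0},
    {"dp":[0,0,15],"spin":0},
    {"dp":[0,0,9],"spin":0},
    {"dp":[0,0,4],"spin":0},
    {"dp":[0,0,0],"spin":0}
  ]
}}

```text
clock: 15.95
position: [0.5742, -0.3082, 0.3172]
ee_rot: [0.67, 0.742, -0.0, -0.001]
ft_force: [0.9, 0.3, -2.5]
grip_width: 0.571
grasp_force: 47.3
```

>>> {"api": "arm_command", "payload": {
  "plan": [
    {"dp":[0,0,2],"spin":0},
    {"dp":[0,0,2],"spin":0},
    {"dp":[0,0,2],"spin":0},
    {"dp":[0,0,2],"spin":0},
    {"dp":[0,0,0],"spin":0}
  ]
}}

```text
clock: 16.45
position: [0.5744, -0.3086, 0.3105]
ee_rot: [0.67, 0.742, 0.0, 0.0]
ft_force: [-0.4, 0.6, 2.7]
grip_width: 0.569
grasp_force: 47.7
```

>>> {"api": "arm_command", "payload": {
  "plan": [
    {"dp":[0,0,1.5],"spin":0},
    {"dp":[0,0,1.5],"spin":0},
    {"dp":[0,0,1.5],"spin":0},
    {"dp":[0,0,1.5],"spin":0},
    {"dp":[0,0,0],"spin":0}
  ]
}}

```text
clock: 16.95
position: [0.5744, -0.3086, 0.3045]
ee_rot: [0.67, 0.742, 0.0, 0.0]
ft_force: [-2.1, 1.3, 7.1]
grip_width: 0.57
grasp_force: 48.1
```

>>> {"api": "arm_command", "payload": {
  "plan": [
    {"dp":[0,0,1],"spin":0},
    {"dp":[0,0,0.5],"spin":0},
    {"dp":[0,0,0],"spin":0}
  ]
}}

```text
clock: 17.25
position: [0.5744, -0.3087, 0.3038]
ee_rot: [0.67, 0.742, 0.0, 0.0]
ft_force: [-4.2, 2.1, 12.1]
grip_width: 0.572
grasp_force: 48.7
```

>>> {"api": "arm_command", "payload": {
  "plan": [
    {"dp":[0,0,0.5],"spin":0},
    {"dp":[0,0,0],"spin":0},
    {"dp":[0,0,0],"spin":0},
    {"dp":[0,0,0],"spin":0},
    {"dp":[0,0,0],"spin":0}
  ]
}}

```text
clock: 17.75
position: [0.5743, -0.3088, 0.3037]
ee_rot: [0.67, 0.742, 0.0, 0.0]
ft_force: [-5.0, 3.1, 15.2]
grip_width: 0.568
grasp_force: 49.0
```

>>> {"api": "arm_command", "payload": {
  "plan": [
    {"dp":[0,0,0],"spin":0},
    {"dp":[0,0,0],"spin":0},
    {"dp":[0,0,0],"spin":0},
    {"dp":[0,0,0],"spin":0},
    {"dp":[0,0,0],"spin":0}
  ]
}}

```text
clock: 18.25
position: [0.5744, -0.3088, 0.3038]
ee_rot: [0.67, 0.742, 0.0, 0.0]
ft_force: [-5.1, 3.7, 14.1]
grip_width: 0.565
grasp_force: 49.0
```

>>> {"api": "arm_command", "payload": {
  "plan": [
    {"dp":[0,0,-2],"spin":0},
    {"dp":[0,0,-5],"spin":0},
    {"dp":[0,0,-8],"spin":0},
    {"dp":[0,0,-20],"spin":0},
    {"dp":[0,0,-22],"spin":0}
  ]
}}

```text
clock: 18.75
position: [0.5741, -0.3082, 0.3588]
ee_rot: [0.67, 0.742, -0.0, -0.001]
ft_force: [0.8, 0.3, -2.3]
grip_width: 0.573
grasp_force: 47.3
```

```bash
python3 - <<'E'
from h import *
rows([.5103,-.0202,.362],vmax=42)
E
```

```text
[36.6, -4.3, -0.3] 0.0
[36.6, -4.3, -0.3] 0.0
[36.6, -4.3, -0.3] 0.0
[36.6, -4.3, -0.3] 0.0
[36.6, -4.3, -0.3] 0.0
[36.6, -4.3, -0.3] 0.0
[36.6, -4.3, -0.3] 0.0
[36.6, -4.3, -0.3] 0.0
```

>>> {"api": "arm_command", "payload": {
  "plan": [
    {"dp":[26,-3,0],"spin":0},
    {"dp":[40,-4.7,0],"spin":0},
    {"dp":[40,-4.7,0],"spin":0},
    {"dp":[40,-4.7,0],"spin":0},
    {"dp":[40,-4.7,0],"spin":0}
  ]
}}

```text
clock: 19.25
position: [0.533, -0.1241, 0.3589]
ee_rot: [0.67, 0.742, -0.0, -0.0]
ft_force: [-0.2, 1.4, -2.2]
grip_width: 0.572
grasp_force: 47.3
```

>>> {"api": "arm_command", "payload": {
  "plan": [
    {"dp":[40,-4.7,0],"spin":0},
    {"dp":[40,-4.7,0],"spin":0},
    {"dp":[27,-3.2,0],"spin":0},
    {"dp":[0,0,15],"spin":0},
    {"dp":[0,0,30],"spin":0}
  ]
}}

```text
clock: 19.75
position: [0.5108, -0.0194, 0.3154]
ee_rot: [0.669, 0.743, 0.002, 0.001]
ft_force: [1.0, -0.2, -1.3]
grip_width: 0.566
grasp_force: 47.4
```

>>> {"api": "arm_command", "payload": {
  "plan": [
    {"dp":[0,0,30],"spin":0},
    {"dp":[0,0,25],"spin":0},
    {"dp":[0,0,15],"spin":0},
    {"dp":[0,0,8],"spin":0},
    {"dp":[0,0,2],"spin":0}
  ]
}}

```text
clock: 20.25
position: [0.51, -0.0206, 0.2336]
ee_rot: [0.67, 0.742, -0.001, -0.0]
ft_force: [0.2, 0.4, -1.4]
grip_width: 0.572
grasp_force: 47.3
```

>>> {"api": "arm_command", "payload": {
  "plan": [
    {"dp":[0,0,0],"spin":0},
    {"dp":[0,0,0],"spin":0},
    {"dp":[0,0,0],"spin":0}
  ]
}}

```text
clock: 20.55
position: [0.5106, -0.0205, 0.2349]
ee_rot: [0.67, 0.742, 0.001, 0.0]
ft_force: [-0.8, -1.0, -1.3]
grip_width: 0.568
grasp_force: 47.3
```

>>> {"api": "arm_command", "payload": {
  "plan": [
    {"dp":[0,0,5],"spin":0},
    {"dp":[0,0,3.5],"spin":0},
    {"dp":[0,0,2],"spin":0},
    {"dp":[0,0,1],"spin":0},
    {"dp":[0,0,0],"spin":0}
  ]
}}

```text
clock: 21.05
position: [0.5102, -0.0206, 0.2225]
ee_rot: [0.67, 0.742, -0.0, -0.0]
ft_force: [-0.2, -0.1, -1.6]
grip_width: 0.57
grasp_force: 47.3
```

>>> {"api": "arm_command", "payload": {
  "plan": [
    {"dp":[0,0,0.8],"spin":0},
    {"dp":[0,0,0.7],"spin":0},
    {"dp":[0,0,0],"spin":0}
  ]
}}

```text
clock: 21.35
position: [0.5104, -0.0206, 0.2218]
ee_rot: [0.67, 0.742, 0.0, -0.0]
ft_force: [-3.4, -0.5, 5.8]
grip_width: 0.566
grasp_force: 48.1
```

Contact at the same height as before. Releasing.

>>> {"api": "arm_command", "payload": {
  "plan": [
    {"dp":[0,0,0],"spin":0},
    {"dp":[0,0,0],"spin":0},
    {"dp":[0,0,0],"spin":0},
    {"dp":[0,0,0],"spin":0},
    {"dp":[0,0,0],"spin":0}
  ],
  "grip": -1
}}

```text
clock: 21.85
position: [0.5103, -0.0205, 0.2212]
ee_rot: [0.67, 0.742, 0.0, -0.0]
ft_force: [0.9, -0.6, -0.3]
grip_width: 1.0
grasp_force: 0.0
```

>>> {"api": "arm_command", "payload": {
  "plan": [
    {"dp":[0,0,-20],"spin":0},
    {"dp":[0,0,-40],"spin":0},
    {"dp":[0,0,-40],"spin":0},
    {"dp":[0,0,-40],"spin":0},
    {"dp":[0,0,-20],"spin":0}
  ]
}}

```text
clock: 22.35
position: [0.5107, -0.0209, 0.3847]
ee_rot: [0.67, 0.742, 0.002, 0.001]
ft_force: [0.6, 0.0, 0.0]
grip_width: 0.999
grasp_force: 0.0
```

>>> {"api": "arm_command", "payload": {
  "plan": [
    {"dp":[0,0,0],"spin":0},
    {"dp":[0,0,0],"spin":0},
    {"dp":[0,0,0],"spin":0},
    {"dp":[0,0,0],"spin":0}
  ]
}}

```text
clock: 22.75
position: [0.51, -0.0205, 0.38]
ee_rot: [0.67, 0.742, -0.001, -0.001]
ft_force: [0.5, -0.7, 0.3]
grip_width: 0.999
grasp_force: 0.0
```

```bash
python3 - <<'E'
from h import *
ims=[viewer.camera(n) for n in ("scene","side")]
cv2.imwrite("pics/f.png",np.hstack([cv2.resize(i,(400,300)) for i in ims]))
E
```

```text
(no output)
```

View pics/f.png

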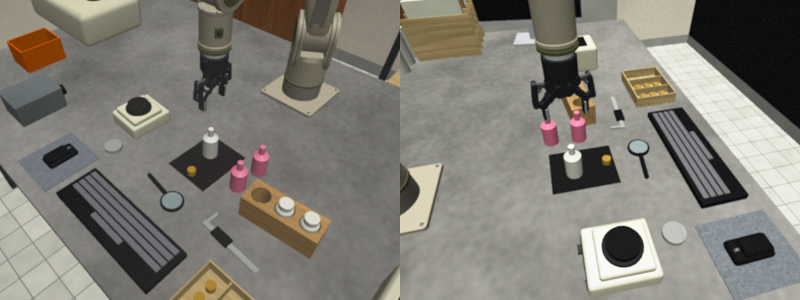

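The bottle stands upright on the mat at scene panel (211,145) and side panel (573,162). Nothing else has moved, and the gripper is clear.

```bash
python3 -c "
from h import *
print(manip.hand_in())"
```

```text
the job is handed in; nothing more can be done
None
```

I moved the bottle from the block to the mat, pressed it onto the mixer pad until the pad was fully down (about 1.1 s), stood it upright back on the mat and let go; the job is handed in, but no verdict came back.

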